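# Level the crossbar of a book sewing frame

## Task

Set up the sewing frame: lay the wooden crossbar in the forks of the two posts, centred, and let go of it; it will slope, because one post is clamped higher and the other is loose and all the way down. Then take the loose post by its fork (not by the bar) and draw it straight up, without forcing it sideways in its socket, until the crossbar lies level. Finish while still holding the post there, so that I can tighten its thumbscrew from my side; leave the other things on the bench alone.

Things in the scene. Friction and masses are not known exactly. Their poses are not given: they have to be found in the camera images.
- bar_centre (a point): Centre of the crossbar: a straight pale wooden bar with brass-capped ends, 340 mm long (its y axis), 20 mm wide (x), 24 mm high (z), 0.08 to 0.16 kg. It starts lying on the table in front of the frame, so its centre is 12 mm above the table.
- frame: The fixed plywood base board of the sewing frame, 360 mm along its y and 18 mm thick; its origin is on the table, midway under the two posts. The board reaches 45 mm from the post line towards its -x and 165 mm towards its +x. The posts stand on it at y = +130 and -130 mm (260 mm apart); which of them is the loose one varies.
- loose_socket: The fixed wooden socket of the loose post, 40 x 40 mm, 110 mm high, brass bands, thumbscrew on its +x side backed out; origin at the centre of its underside, on top of the base board (18 mm above the table); x and y axes as the frame's. Its square bore runs straight down its middle, 15 mm wide, 100 mm deep (floor 10 mm above the socket's underside).
- loose_grip (a point): Where to take the loose post: centre of its aluminium fork, a U open upwards, its outer flat faces 46 mm apart along x. Grip from above, astride the bar, fingers on those outer faces. The fork's underside is 25 mm below this point (20 mm above the socket when down), the prong tips 21 mm above, 22 mm wide in y. z is the rod's axis. Post down: 155 mm above the socket's underside.
- loose_saddle (a point): Top of the brass pin in the loose post's fork on which the bar's underside rests, 9 mm below loose_grip. The bar lies along y between the prongs (28 mm apart inside, 38 mm at the tips). The post is a 14 mm square rod 120 mm long with the fork on top, 0.15 to 0.31 kg; it stands on the floor of its bore, slides freely up, and drops back when let go.
- set_socket: The fixed socket of the other, clamped post, same size and axes as the loose socket, thumbscrew run in.
- set_saddle (a point): Top of the brass saddle pin in the fork of the clamped post (same fork, same sizes). The clamped post does not move; its saddle stands 22 to 48 mm higher than the loose one's at the start.
- text_block: The sewn sections of a small book, cream paper, 105 x 150 x 30 mm, 0.4 kg, lying on the base board behind the posts; origin at the centre of its underside. Leave alone.
- glue_pot: White plastic pot, 84 mm across, 85 mm high; origin at the centre of its underside. Leave alone.
- weight: Dark steel pressing weight 110 x 75 mm, 73 mm high with its brass knob; origin at the centre of its underside. Leave alone.
- knife: Red snap-off knife lying flat, 170 mm long (along its x), 13 to 19 mm high; origin at its underside. Leave alone.
- brush: Flat glue brush with a wooden handle, lying on the table beyond the glue pot. Leave alone.
- bone_folder: Cream bone folder lying flat, 160 mm long, 5 mm high. Leave alone.
There are look-alikes about, which are no part of the job. Leave any green look-alike of the part that bears loose_grip alone.

How it is judged:
By the outcome, as a careful person would: the job done as asked, in the order asked, and still so for the second after the job is handed in, while the arm keeps its last pose, push and grip.
It also fails if it takes over 48 s, if anything falls off the work surface, if the arm or the gripper's body presses on something with over 40 N, if the wrist force passes 120 N, or if a joint passes its speed limit or range.

## Robot

A 6-joint arm with a two-finger parallel gripper is mounted at the origin on the work surface. World frame = base frame: x ahead of the robot, y to its left, z up, the work surface at z = 0. Lengths are in mm, angles in rad, forces in N, time in s.
With the tool pointing down it reaches from about 250 to 775 mm from the base axis. Payload 8.9 kg.
Tool frame: the origin (TCP) lies at the very end of the fingers, on their centre line; the grasp point (between the pads) lies 19 mm behind it; z points along the fingers, y is the direction in which the jaws open and shut (so a half turn about z gives the same grasp; the last joint's range is limited). The gripper opens to 85 mm and grips with 20 to 120 N. Pads are 22 mm wide; open, the fingers measure 114 mm over their backs; the gripper's body (76 mm by 85 mm) begins 54 mm behind the grasp point. The pads swing forward as they close: fully open they stand 13 mm farther back than shut.
Start: joints at [1.095, 0.291, -0.153, 1.127, 0, 1.431], TCP at [173.49, 495.505, 231.305] pointing down, gripper open.
Joint ranges: [-2.52, 2.52], [-0.91, 1.74], [-1.3, 1.37], [-1.96, 2.02], [-1.52, 1.47], [-3.14, 3.14]. Speed limits (rad/s): [2.22, 2.22, 2.79, 3.14, 3.14, 3.14].

## Interface

Orientations are given as a rotation vector (axis times angle).
In Python, from station import robot, cams gives the robot as it stands.
- The arm moves only by the tool apply_moves, never from a script. Its argument "steps" is a list of rows, each a list of 3 entries, a list of its own where there are three numbers: the shift along the tool's x, y, z in m, then the turn, a rotation vector about the tool's x, y, z in degrees, then the closure in counts, from 0 (fully open) to 255 (shut). A call has exactly 5 rows; each row shifts and turns the commanded pose from where the row before left it, along the tool's axes as they then stand; what a row does not reach is not made up. A row lasts 1/12 s, in which the tool goes at most 41.7 mm and 7.16 degrees, less where a joint would pass 70% of its speed; a pose out of reach is approached as far as the arm can. A call is refused whole if a number of a shift passes 0.0417 or a number of a turn 7.16, either way. A call with a gripper value outside its range is refused whole. The fingers move at their own pace and stop on an object; the grip force is fixed at half the most. Time passes only in rows, so rows that do not move let the fingers close, or fill a call up. It gives the time, the measured TCP pose, the force and the opening at its end, in the units of the state.
- robot.sense(): the state, without advancing time (a new reading comes with each control period).
- cams.grab_frame(name): name is "side" or "top"; returns (picture, depth): 384x512x3 uint8, red, green, blue; 384x512 float32, mm along the optical axis (not along the pixel's ray), 0 where there is no reading.
- cams.camera_model(name): a dict with "vfov" (degrees; the focal length in pixels is half the picture's height over the tangent of half this angle, whatever the lens; pixels are square), "cx", "cy" (the principal point, pixels), "xyz" and "orientation" of the camera in the world. Camera axes: x right, y down, z forward; pixel columns grow to the right and rows downward; lengths in mm; the calibration is good to about 2 mm. A picture is of the moment at which its call begins. camera_model takes no time and is no camera call.
- robot.finish_job(): hands the job in, once; it reports no verdict.
The state is a dict: "t": time; "joint_pos": joint angles; "joint_vel": joint speeds; "joint_torque": joint torques, N m; "tool_pos": TCP position; "ee_rot": TCP orientation; "wrist_force": force on the tool from outside, world axes, zero at the start; "ft_torque": the same for the moment, N m; "gripper_width": opening from 0.0 (shut) to 1.0 (fully open).
Only numpy, scipy, OpenCV 4.12 (cv2) and the standard library are available. Lean on these libraries where they do the work, as an engineer would, in place of code of your own. Each camera call takes 0.05 s, during which the arm holds its last target. There are 200 camera calls.

## Working session

There is one attempt and no reset: what is moved stays moved. The work goes in short steps, Python scripts to look and compute and a tool call to move; the robot and the scene stay as the last step left them, time stands still between calls to the robot, and variables do not carry over. Pictures are saved under pics/ and viewed, on a budget of 10 in all, crops included, one or two more only if the job needs it, and the job is handed in when it is done.

Besides the shell and the picture viewer there is one more tool, called after "Call:" as name([rows], argument=value, ...), one row to a line, values as JSON. apply_moves: Moves the arm, as the interface text tells. Its arguments: {"type":"object","properties":{"steps":{"type":"array","items":{"type":"array"}}},"required":["steps"]}

```bash
mkdir -p pics; cat > h.py <<'E'
import numpy as np, cv2
from scipy.spatial.transform import Rotation as R
from station import robot, cams
def grab(n):
    p,d=cams.grab_frame(n); np.savez(f'{n}.npz',p=p,d=d); return p,d
def load(n):
    z=np.load(f'{n}.npz'); return z['p'],z['d']
def rot(o):
    o=np.array(o,float); return R.from_matrix(o) if o.shape==(3,3) else (R.from_rotvec(o) if o.size==3 else R.from_quat(o))
def cloud(n,d):
    m=cams.camera_model(n); f=192/np.tan(np.radians(m['vfov'])/2)
    v,u=np.mgrid[0:384,0:512]
    P=np.stack([(u-m['cx'])/f*d,(v-m['cy'])/f*d,d],-1)
    return P@rot(m['orientation']).as_matrix().T+np.array(m['xyz'])
def save(p,name,box=None,s=1):
    if box: p=p[box[1]:box[3],box[0]:box[2]]
    cv2.imwrite('pics/'+name,cv2.cvtColor(cv2.resize(p,None,fx=s,fy=s,interpolation=cv2.INTER_CUBIC),cv2.COLOR_RGB2BGR))
E
python3 - <<'E'
from h import *
for n in('side','top'):
    print(cams.camera_model(n)); p,d=grab(n); save(p,n+'0.png',s=1.5)
print(robot.sense())
E
```

```text
{'vfov': 49.036502120619524, 'cx': 257.01378641176757, 'cy': 190.5739014982569, 'xyz': array([ 421.75467642,  935.38379744, 1083.22010677]), 'orientation': array([-0.24785166,  2.86943798, -1.09762429])}
{'vfov': 53.55956730877362, 'cx': 251.0343253648772, 'cy': 194.10914092556848, 'xyz': array([ 410.39160797,   46.81620343, 1327.25833575]), 'orientation': array([-2.16980909,  2.14023191, -0.0934677 ])}
{'t': 0.1, 'joint_pos': array([ 1.09471979e+00,  2.91222937e-01, -1.54020304e-01,  1.12670097e+00,
       -1.09457663e-05,  1.43148387e+00]), 'joint_vel': array([ 0.00147591, -0.00286666,  0.0012279 , -0.00074489, -0.00019459,
        0.00135636]), 'joint_torque': array([ 1.15148414e-03, -5.37981105e+01,  3.31919003e+01,  9.31573100e-03,
       -2.39030132e-04, -1.34059394e-05]), 'tool_pos': array([173.30929351, 495.16896802, 230.80165526]), 'ee_rot': array([-5.26435034e-01, -3.09682884e+00,  1.72342691e-03]), 'wrist_force': array([ 0.00850369, -0.40039205, -0.16199525]), 'ft_torque': array([-0.0475099 , -0.00619668, -0.00188554]), 'gripper_width': 1.0016231237141193}
```

View pics/side0.png

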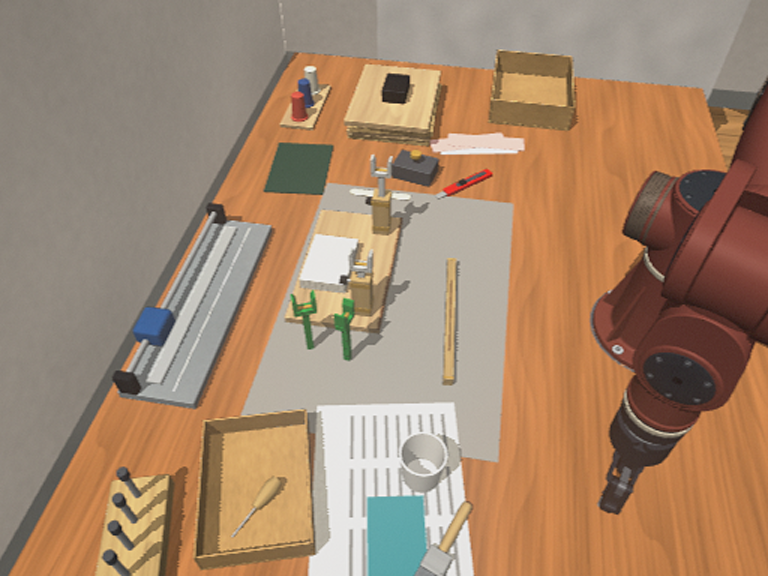

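View pics/top0.png

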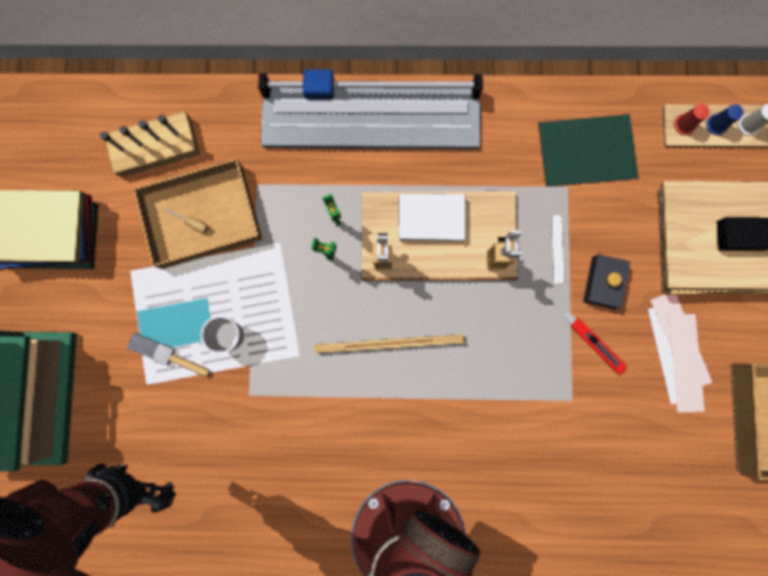

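Side view (1.5x pixels): the bar runs (450,260)-(448,380). Fork candidates are the aluminium forks at (362,265) near and (382,170) far, plus green look-alikes at (304,305) and (345,315), which I'll leave alone. The near post, at +y, looks like the low, loose one. I'll measure heights and check it in a crop.

```bash
python3 - <<'E'
from h import *
for n in('side','top'):
    p,d=load(n); P=cloud(n,d); ok=d>0
    print(n)
    # table check
    x,y,z=P[...,0],P[...,1],P[...,2]
    reg=ok&(x>300)&(x<650)&(abs(y)<300)
    print('table z',np.median(z[reg&(z<8)]))
    hi=(reg&(z>95)).astype(np.uint8)
    k,l,s,c=cv2.connectedComponentsWithStats(hi)
    for i in range(1,k):
        if s[i,4]>8:
            q=P[l==i]; print('comp',c[i].round(),s[i,4],'med',np.median(q,0).round(1),'zmax',np.percentile(q[:,2],[90,98]).round(1))
    # bar: z 16..32 in region
    b=ok&(x>310)&(x<440)&(y>-160)&(y<220)&(z>16)&(z<32)
    k,l,s,c=cv2.connectedComponentsWithStats(b.astype(np.uint8)); i=1+np.argmax(s[1:,4]); q=P[l==i]
    r=cv2.minAreaRect(q[:,:2].astype(np.float32)); print('bar',len(q),r,np.median(q,0))
    vv=np.linalg.svd(q[:,:2]-q[:,:2].mean(0),full_matrices=0)[2][0];print(vv)
    # board top z 18
    b=ok&reg&(z>13)&(z<23)&(x>460); k,l,s,c=cv2.connectedComponentsWithStats(b.astype(np.uint8)); i=1+np.argmax(s[1:,4]); q=P[l==i]
    print('board',len(q),cv2.minAreaRect(q[:,:2].astype(np.float32)))
p,d=load('side'); a=cv2.resize(p[90:240,190:290],None,fx=5,fy=5,interpolation=cv2.INTER_CUBIC)[:600]
p,d=load('top'); 
save(p,'t1.png',(205,125,365,245),5); 
save(load('side')[0],'s1.png',(185,95,285,245),4)
E
```

```text
side
table z -1.5332932505746157
comp [254. 123.] 347 med [ 623.2 -184.9  149.2] zmax [218.6 230. ]
comp [241. 181.] 364 med [620.   76.1 131.1] zmax [182.9 190.5]
comp [230. 210.] 214 med [625.7 188.  142. ] zmax [161.6 165.2]
bar 427 ((429.79998779296875, 51.54652404785156), (20.00037384033203, 337.06451416015625), 4.670897483825684) [426.69623612  92.49442932  21.4560625 ]
[-0.06512963  0.99787681]
board 839 ((613.3687133789062, -60.66297912597656), (72.32575988769531, 359.646484375), 0.7476178407669067)
top
table z -0.07954227713651107
comp [338. 166.] 301 med [ 625.6 -191.5  185.7] zmax [227.8 233.9]
comp [255. 167.] 218 med [622.5  62.4 158.3] zmax [191.7 195.6]
comp [216. 165.] 132 med [630.1 187.7 137.8] zmax [164.4 168. ]
bar 421 ((433.2810363769531, 47.021575927734375), (19.914247512817383, 339.0242614746094), 4.76735258102417) [429.52790132  92.04011101  23.03997663]
[ 0.05801501 -0.99831571]
board 1532 ((616.734619140625, -68.99996948242188), (70.53242492675781, 356.6841125488281), 1.1058294773101807)
```

View pics/t1.png

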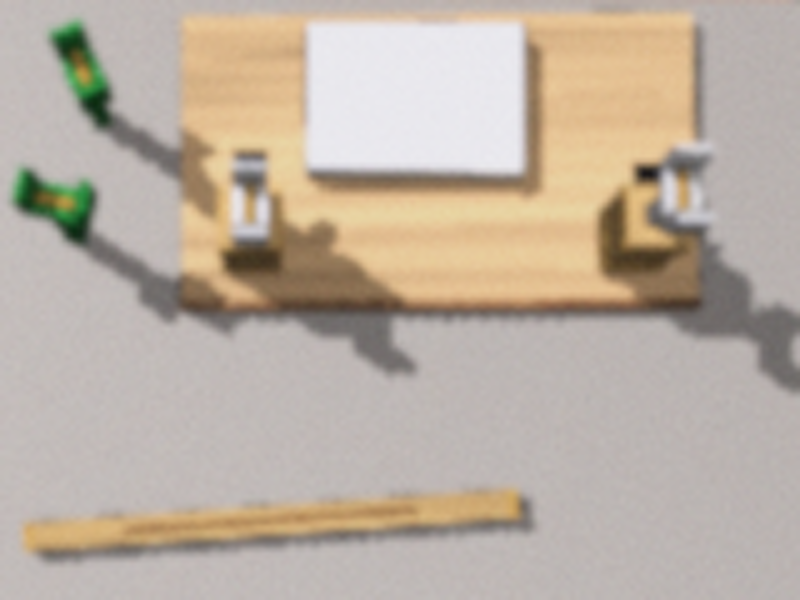

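View pics/s1.png

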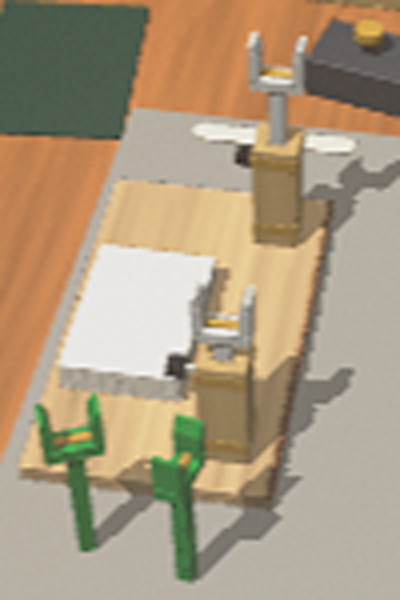

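Near view confirms it: the loose fork sits low on its socket (top crop (250,195), thumbscrew backed out). The set fork is higher at (685,185). The green forks at (80,65) and (55,200) are look-alikes. Next I'll refine the numbers.

```bash
cat >> h.py <<'E'
def plan(target,heading,tilt=0,rows=5,closure=0):
    """rows from the present pose; heading = direction of tool y (deg), tilt = turn about tool y (deg)"""
    s=robot.sense(); p=np.array(s['tool_pos']); R0=R.from_rotvec(s['ee_rot'])
    h=np.radians(heading); yv=np.array([np.cos(h),np.sin(h),0]); zv=np.array([0,0,-1.]); xv=np.cross(yv,zv)
    R1=R.from_matrix(np.c_[xv,yv,zv])*R.from_euler('y',tilt,degrees=True)
    rv=np.degrees((R0.inv()*R1).as_rotvec()); st=rv/rows; dp=(np.array(target)-p)/rows
    print('pos',p.round(1),'turn',rv.round(2),'rot/row',st.round(2))
    for i in range(rows):
        print(((R0*R.from_rotvec(np.radians(st*i))).inv().apply(dp)/1000).round(4).tolist(),st.round(2).tolist(),closure)
E
python3 - <<'E'
from h import *
for n in('side','top'):
    p,d=load(n); P=cloud(n,d); x,y,z=np.moveaxis(P,-1,0); ok=d>0; zo=-1.5 if n=='side' else 0; z=z-zo
    print(n)
    for nm,yc,zl in(('loose',66,175),('set',-190,212)):
        q=P[ok&(abs(x-622)<45)&(abs(y-yc)<28)&(z>zl)]
        print(nm,len(q),'x',np.percentile(q[:,0],[1,5,50,95,99]).round(1),'y',np.percentile(q[:,1],[1,5,50,95,99]).round(1),'z',np.percentile(q[:,2],[50,90,97,99.5]).round(1))
        pin=ok&(abs(x-622)<14)&(abs(y-yc)<25)&(z>zl-22)&(z<zl+2)&(p[...,0].astype(int)-p[...,2]>50)
        print('  pin',pin.sum(),np.median(P[pin],0).round(1) if pin.any() else '', np.percentile(P[pin][:,2],[50,90]).round(1))
    b=ok&(x>380)&(x<480)&(y>-150)&(y<240)&(z>19)&(z<32); q=P[b]
    print('bar y ext',np.percentile(q[:,1],[0.3,99.7]).round(1))
    for lo in(-110,-50,20,90,150,190):
        e=q[(q[:,1]>lo)&(q[:,1]<lo+35)]; print(' ',lo+17,np.percentile(e[:,0],[5,50,95]).round(1))
    # board edges
    b=ok&(abs(z-18)<4)&(y>-235)&(y<170)&(x>560)&(x<850); q=P[b]
    for lo in(-180,-120,-60,0,60): 
        e=q[(q[:,1]>lo)&(q[:,1]<lo+30)]; print(' board x',lo+15,np.percentile(e[:,0],[0.5,99.5]).round(1))
    print(' board y',np.percentile(q[:,1],[.3,99.7]).round(1))
plan((431,49,120),3.5,rows=20)
E
```

```text
side
loose 58 x [598.  598.6 635.3 642.1 643.2] y [55.1 57.3 70.1 78.  79.4] z [185.9 191.  192.6 193.3]
  pin 18 [622.9  68.  160.2] [160.2 161.9]
set 52 x [601.5 602.1 639.4 648.  648.7] y [-205.5 -201.9 -188.6 -179.7 -179. ] z [222.5 230.2 231.9 232.7]
  pin 13 [ 625.9 -191.9  199.3] [199.3 203. ]
bar y ext [-117.1  221.4]
  -93 [432.9 441.1 449.3]
  -33 [428.6 437.  446.4]
  37 [422.1 431.4 439. ]
  107 [416.6 425.2 434.1]
  167 [411.4 420.  429. ]
  207 [408.3 417.4 426.1]
 board x -165 [580.2 786.1]
 board x -105 [579.  787.2]
 board x -45 [577.4 786.2]
 board x 15 [576.7 784.9]
 board x 75 [576.6 784.3]
 board y [-233.8  119.2]
top
loose 56 x [600.8 601.2 638.9 647.  647.4] y [52.8 52.9 61.9 71.5 71.5] z [189.6 195.4 195.7 196.1]
  pin 11 [624.9  62.6 163.3] [163.3 165.9]
set 76 x [605.4 605.7 642.5 650.6 651.5] y [-209.1 -207.7 -196.3 -186.  -185.7] z [227.8 233.8 235.  235.9]
  pin 10 [ 628.8 -195.6  200.8] [200.8 203.1]
bar y ext [-119.   215.2]
  -93 [435.  445.2 453.1]
  -33 [430.8 437.8 447.9]
  37 [426.2 433.4 443.5]
  107 [418.5 428.6 435.7]
  167 [414.2 421.4 431.4]
 
[... 504 characters left out ...]
6] 0
[-0.0236, -0.0104, 0.0055] [-0.0, 0.0, 3.36] 0
[-0.0241, -0.009, 0.0055] [-0.0, 0.0, 3.36] 0
[-0.0246, -0.0076, 0.0055] [-0.0, 0.0, 3.36] 0
[-0.025, -0.0061, 0.0055] [-0.0, 0.0, 3.36] 0
[-0.0253, -0.0047, 0.0055] [-0.0, 0.0, 3.36] 0
[-0.0256, -0.0032, 0.0055] [-0.0, 0.0, 3.36] 0
[-0.0257, -0.0017, 0.0055] [-0.0, 0.0, 3.36] 0
[-0.0258, -0.0002, 0.0055] [-0.0, 0.0, 3.36] 0
[-0.0257, 0.0013, 0.0055] [-0.0, 0.0, 3.36] 0
[-0.0256, 0.0029, 0.0055] [-0.0, 0.0, 3.36] 0
[-0.0254, 0.0043, 0.0055] [-0.0, 0.0, 3.36] 0
[-0.0251, 0.0058, 0.0055] [-0.0, 0.0, 3.36] 0
[-0.0247, 0.0073, 0.0055] [-0.0, 0.0, 3.36] 0
[-0.0242, 0.0087, 0.0055] [-0.0, 0.0, 3.36] 0
[-0.0237, 0.0101, 0.0055] [-0.0, 0.0, 3.36] 0
```

Call:
apply_moves([
  [[-0.0195,-0.0168,0.0056],[0,0,3.3],0],
  [[-0.0205,-0.0156,0.0056],[0,0,3.3],0],
  [[-0.0214,-0.0144,0.0056],[0,0,3.3],0],
  [[-0.0222,-0.0131,0.0056],[0,0,3.3],0],
  [[-0.0229,-0.0118,0.0056],[0,0,3.3],0],
])

```text
t: 0.52
tool_pos: [238.4, 382.9, 202.8]
ee_rot: [-0.969, -2.988, 0.001]
wrist_force: [1.1, 1.0, 0.7]
gripper_width: 1.002
```

Call:
apply_moves([
  [[-0.0236,-0.0104,0.0056],[0,0,3.3],0],
  [[-0.0241,-0.009,0.0056],[0,0,3.3],0],
  [[-0.0246,-0.0076,0.0056],[0,0,3.3],0],
  [[-0.025,-0.0061,0.0056],[0,0,3.3],0],
  [[-0.0253,-0.0047,0.0056],[0,0,3.3],0],
])

```text
t: 0.93
tool_pos: [303.7, 271.9, 174.9]
ee_rot: [-1.388, -2.818, 0.0]
wrist_force: [0.9, 0.1, 0.6]
gripper_width: 0.997
```

Call:
apply_moves([
  [[-0.0256,-0.0032,0.0056],[0,0,3.3],0],
  [[-0.0257,-0.0017,0.0056],[0,0,3.3],0],
  [[-0.0258,0,0.0056],[0,0,3.3],0],
  [[-0.0257,0.0013,0.0056],[0,0,3.3],0],
  [[-0.0256,0.0029,0.0056],[0,0,3.3],0],
])

```text
t: 1.35
tool_pos: [369.7, 161.2, 146.9]
ee_rot: [-1.778, -2.589, 0.0]
wrist_force: [0.1, 0.2, 0.6]
gripper_width: 1.0
```

Call:
apply_moves([
  [[-0.0254,0.0043,0.0056],[0,0,3.3],0],
  [[-0.0251,0.0058,0.0056],[0,0,3.3],0],
  [[-0.0247,0.0073,0.0056],[0,0,3.3],0],
  [[-0.0242,0.0087,0.0056],[0,0,3.3],0],
  [[-0.0237,0.0101,0.0056],[0,0,3.3],0],
])

```text
t: 1.77
tool_pos: [436.0, 50.9, 118.9]
ee_rot: [-2.132, -2.307, 0.0]
wrist_force: [0.3, -0.2, -0.1]
gripper_width: 0.999
```

```bash
python3 - <<'E'
from h import *
plan((431,50,40),4.6,rows=5)
p,d=grab('side'); a=p[130:290,210:410]; save(p,'s2.png',(250,140,410,260),5)
E
```

```text
pos [436.   50.9 118.9] turn [-0.02 -0.   -0.07] rot/row [-0.   -0.   -0.01]
[-0.0001, -0.001, 0.0158] [-0.0, -0.0, -0.01] 0
[-0.0001, -0.001, 0.0158] [-0.0, -0.0, -0.01] 0
[-0.0001, -0.001, 0.0158] [-0.0, -0.0, -0.01] 0
[-0.0001, -0.001, 0.0158] [-0.0, -0.0, -0.01] 0
[-0.0001, -0.001, 0.0158] [-0.0, -0.0, -0.01] 0
```

View pics/s2.png

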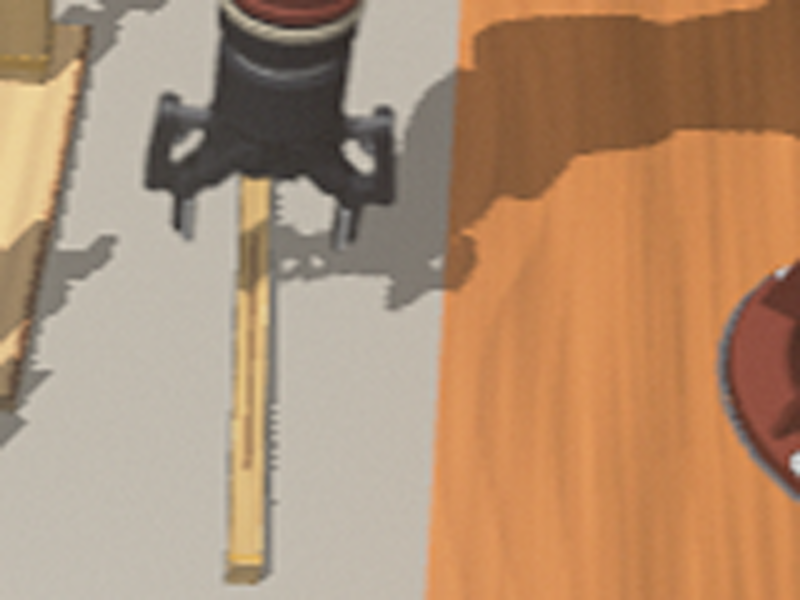

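The view shows the gripper astride the bar with fingertips at about (287.6,187.6) and (319,189.4) in full-frame pixels. I'll use them as a quick bias check for the side camera while descending.

Call:
apply_moves([
  [[0,-0.001,0.0158],[0,0,0],0],
  [[0,-0.001,0.0158],[0,0,0],0],
  [[0,-0.001,0.0158],[0,0,0],0],
  [[0,-0.001,0.0158],[0,0,0],0],
  [[0,-0.001,0.0158],[0,0,0],0],
])

```text
t: 2.23
tool_pos: [430.5, 51.6, 39.5]
ee_rot: [-2.128, -2.31, 0.0]
wrist_force: [0.2, 0.1, 0.7]
gripper_width: 1.002
```

```bash
python3 - <<'E'
from h import *
def proj(n,X):
    m=cams.camera_model(n); f=192/np.tan(np.radians(m['vfov'])/2)
    c=rot(m['orientation']).inv().apply(np.array(X)-m['xyz']); return (c[:2]/c[2]*f+[m['cx'],m['cy']]).round(1), c[2]/f
h=np.radians(4.6)
for s in(1,-1): print(proj('side',(436+s*42.5*np.cos(h),50.9+s*42.5*np.sin(h),132)))
print(robot.sense()['tool_pos'])
E
```

```text
(array([287.2, 184.4]), np.float64(3.0748338541536597))
(array([314.9, 186.3]), np.float64(3.062842677810674))
[430.46594918  51.6377356   39.4751878 ]
```

Call:
apply_moves([
  [[-0.0006,0.0003,0.0069],[0,0,0],0],
  [[-0.0006,0.0003,0.0069],[0,0,0],0],
  [[-0.0006,0.0003,0.0069],[0,0,0],0],
  [[-0.0006,0.0003,0.0069],[0,0,0],60],
  [[-0.0006,0.0003,0.0065],[0,0,0],120],
])

```text
t: 2.65
tool_pos: [433.0, 48.7, 6.0]
ee_rot: [2.128, 2.31, 0.001]
wrist_force: [0.3, 0.0, -0.1]
gripper_width: 0.748
```

Call:
apply_moves([
  [[0,0,0],[0,0,0],255],
  [[0,0,0],[0,0,0],255],
  [[0,0,0],[0,0,0],255],
  [[0,0,0],[0,0,0],255],
  [[0,0,0],[0,0,0],255],
])

```text
t: 3.07
tool_pos: [432.9, 48.8, 6.8]
ee_rot: [2.128, 2.31, 0.001]
wrist_force: [-1.3, -0.4, 4.7]
gripper_width: 0.217
```

Call:
apply_moves([
  [[0,0,0],[0,0,0],255],
  [[0,0,0],[0,0,0],255],
  [[0,0,0],[0,0,0],255],
  [[0,0,-0.003],[0,0,0],255],
  [[0,0,-0.01],[0,0,0],255],
])

```text
t: 3.48
tool_pos: [431.6, 48.9, 18.7]
ee_rot: [-2.127, -2.31, 0.002]
wrist_force: [-1.7, 0.5, -1.2]
gripper_width: 0.221
```

Call:
apply_moves([
  [[0,0,-0.025],[0,0,0],255],
  [[0,0,-0.04],[0,0,0],255],
  [[0,0,-0.041],[0,0,0],255],
  [[0,0,-0.041],[0,0,0],255],
  [[0,0,-0.041],[0,0,0],255],
])

```text
t: 3.9
tool_pos: [431.7, 48.9, 209.5]
ee_rot: [-2.128, -2.311, 0.0]
wrist_force: [1.8, 0.6, -0.8]
gripper_width: 0.219
```

```bash
python3 - <<'E'
from h import *
plan((625,-65,285),0.97,rows=10,closure=255)
E
```

```text
pos [431.7  48.9 209.5] turn [-0.   -0.    3.74] rot/row [-0.   -0.    0.37]
[-0.0129, 0.0183, -0.0076] [-0.0, -0.0, 0.37] 255
[-0.0128, 0.0184, -0.0076] [-0.0, -0.0, 0.37] 255
[-0.0127, 0.0185, -0.0076] [-0.0, -0.0, 0.37] 255
[-0.0126, 0.0186, -0.0076] [-0.0, -0.0, 0.37] 255
[-0.0125, 0.0187, -0.0076] [-0.0, -0.0, 0.37] 255
[-0.0123, 0.0187, -0.0076] [-0.0, -0.0, 0.37] 255
[-0.0122, 0.0188, -0.0076] [-0.0, -0.0, 0.37] 255
[-0.0121, 0.0189, -0.0076] [-0.0, -0.0, 0.37] 255
[-0.012, 0.019, -0.0076] [-0.0, -0.0, 0.37] 255
[-0.0118, 0.0191, -0.0076] [-0.0, -0.0, 0.37] 255
```

Call:
apply_moves([
  [[-0.0129,0.0183,-0.0076],[0,0,0.37],255],
  [[-0.0128,0.0184,-0.0076],[0,0,0.37],255],
  [[-0.0127,0.0185,-0.0076],[0,0,0.37],255],
  [[-0.0126,0.0186,-0.0076],[0,0,0.37],255],
  [[-0.0125,0.0187,-0.0076],[0,0,0.37],255],
])

```text
t: 4.32
tool_pos: [529.7, -8.7, 245.8]
ee_rot: [-2.166, -2.276, -0.0]
wrist_force: [-0.3, 0.3, -1.5]
gripper_width: 0.219
```

Call:
apply_moves([
  [[-0.0123,0.0187,-0.0076],[0,0,0.37],255],
  [[-0.0122,0.0188,-0.0076],[0,0,0.37],255],
  [[-0.0121,0.0189,-0.0076],[0,0,0.37],255],
  [[-0.012,0.019,-0.0076],[0,0,0.37],255],
  [[-0.0118,0.0191,-0.0076],[0,0,0.37],255],
])

```text
t: 4.73
tool_pos: [626.3, -65.5, 283.5]
ee_rot: [-2.202, -2.24, 0.0]
wrist_force: [1.0, 0.1, -1.0]
gripper_width: 0.222
```

Call:
apply_moves([
  [[0,0,0],[0,-1.7,0],255],
  [[0,0,0],[0,-1.7,0],255],
  [[0,0,0],[0,-1.7,0],255],
  [[0,0,0],[0,-1.7,0],255],
  [[0,0,0],[0,-1.7,0],255],
])

```text
t: 5.15
tool_pos: [625.5, -65.0, 283.1]
ee_rot: [2.125, 2.162, -0.16]
wrist_force: [-0.5, 0.1, -0.6]
gripper_width: 0.217
```

```bash
python3 - <<'E'
from h import *
plan((625,-65,285),0.97,tilt=-8.5,rows=1)
a,_=grab('side'); b,_=grab('top')
A=cv2.resize(a[60:260,170:300],None,fx=3,fy=3,interpolation=cv2.INTER_CUBIC); B=cv2.resize(b[120:220,210:360],(410,273),interpolation=cv2.INTER_CUBIC)
B=np.vstack([B,np.zeros((A.shape[0]-273,410,3),np.uint8)]); save(np.hstack([A,B]),'st3.png')
E
```

```text
pos [625.5 -65.  283.1] turn [-0.03  0.07  0.03] rot/row [-0.03  0.07  0.03]
[-0.0003, -0.0006, -0.0019] [-0.03, 0.07, 0.03] 0
```

View pics/st3.png

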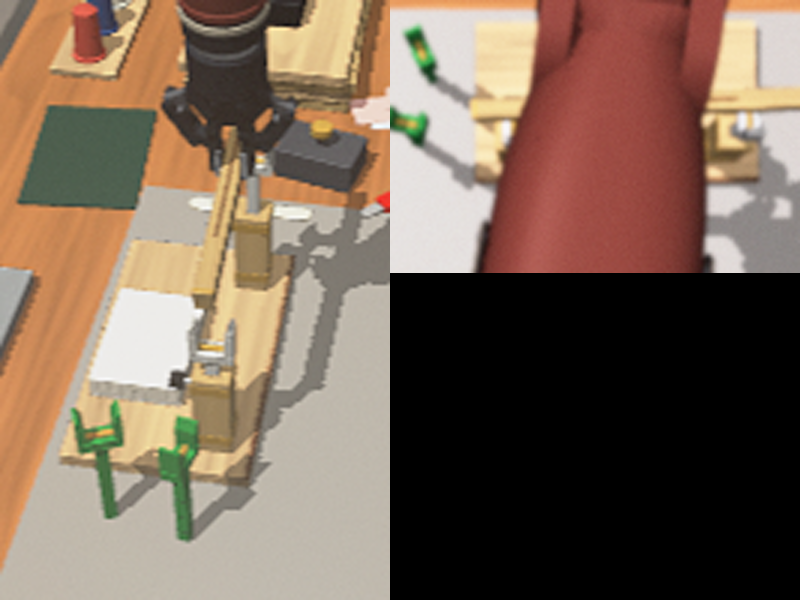

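The sloping bar is held above the forks: in the left view its near end is at (203,297) and the loose fork at (213,345). Next I'll measure the bar against the forks within each camera.

```bash
python3 - <<'E'
from h import *
for n in('side','top'):
    p,d=load(n); P=cloud(n,d); x,y,z=np.moveaxis(P,-1,0); ok=d>0
    # expected bar top along y
    ze=289-(y+65)*np.tan(np.radians(8.5))
    m=ok&(abs(x-625)<25)&(abs(z-ze)<14)&((y>-20)|(y<-110))&(y<120)&(y>-250)
    sat=p.max(-1).astype(int)-p.min(-1); m&=(sat>40)
    q=P[m]; print(n,len(q),'yext',np.percentile(q[:,1],[.5,99.5]).round(1))
    for lo in range(-250,120,30):
        e=q[(q[:,1]>lo)&(q[:,1]<lo+30)]
        if len(e)>5: print(' ',np.median(e[:,1]).round(),np.percentile(e[:,0],[5,50,95]).round(1),'ztop',np.percentile(e[:,2],[50,90]).round(1),'resid',(np.percentile(e[:,2]+ (e[:,1]+65)*np.tan(np.radians(8.5)),90)).round(1))
E
```

```text
side 294 yext [-17.6 108.7]
  -14.0 [611.4 620.  629.3] ztop [290.2 292.4] resid 299.6
  6.0 [610.6 619.7 628.5] ztop [287.4 290.8] resid 300.6
  36.0 [610.2 618.9 628.3] ztop [283.  285.4] resid 299.6
  66.0 [609.6 618.1 628.4] ztop [278.1 280.9] resid 300.1
  101.0 [609.4 618.7 627.6] ztop [271.7 275.8] resid 299.8
top 449 yext [-229.9  103.4]
  -225.0 [618.5 628.  636.4] ztop [322.8 325.1] resid 301.3
  -204.0 [618.2 626.8 637.2] ztop [320.3 322.8] resid 301.4
  -174.0 [617.3 625.4 635. ] ztop [315.3 318.5] resid 301.3
  -147.0 [616.4 624.5 635.6] ztop [311.4 313.3] resid 301.0
  65.0 [612.6 621.9 632.2] ztop [278.8 281.4] resid 301.0
  92.0 [612.  619.8 629.7] ztop [275.2 278.3] resid 301.4
```

```bash
python3 - <<'E'
from h import *
plan((627.2,-68,263),0.97,tilt=-8.65,rows=2,closure=255)
plan((625.5,-65,198),0.97,tilt=-8.5,rows=6,closure=255)
E
```

```text
pos [625.5 -64.1 283. ] turn [-0.03 -0.14  0.11] rot/row [-0.02 -0.07  0.06]
[-0.0005, 0.0008, 0.0102] [-0.02, -0.07, 0.06] 255
[-0.0004, 0.0008, 0.0102] [-0.02, -0.07, 0.06] 255
pos [625.5 -64.1 283. ] turn [-0.03  0.01  0.11] rot/row [-0.01  0.    0.02]
[0.0019, 0.0, 0.014] [-0.01, 0.0, 0.02] 255
[0.0019, 0.0, 0.014] [-0.01, 0.0, 0.02] 255
[0.0019, 0.0, 0.014] [-0.01, 0.0, 0.02] 255
[0.0019, 0.0, 0.014] [-0.01, 0.0, 0.02] 255
[0.0019, 0.0, 0.014] [-0.01, 0.0, 0.02] 255
[0.0019, 0.0, 0.014] [-0.01, 0.0, 0.02] 255
```

Call:
apply_moves([
  [[-0.001,0.0017,0.0138],[0,-0.15,0],255],
  [[0.0021,0,0.0138],[0,0,0],255],
  [[0.0021,0,0.0138],[0,0,0],255],
  [[0.0021,0,0.0138],[0,0,0],255],
  [[0.002,0,0.0128],[0,0,0],255],
])

```text
t: 5.67
tool_pos: [627.2, -68.1, 214.0]
ee_rot: [2.125, 2.162, -0.16]
wrist_force: [-0.6, -0.4, -1.3]
gripper_width: 0.22
```

```bash
python3 - <<'E'
from h import *
s=robot.sense(); print(s['tool_pos'],s['wrist_force'])
a,_=grab('side'); save(a,'s4.png',(200,80,300,230),4)
E
```

```text
[627.23972292 -68.08443021 214.00661572] [-0.61994997 -0.43940371 -1.33792518]
```

View pics/s4.png

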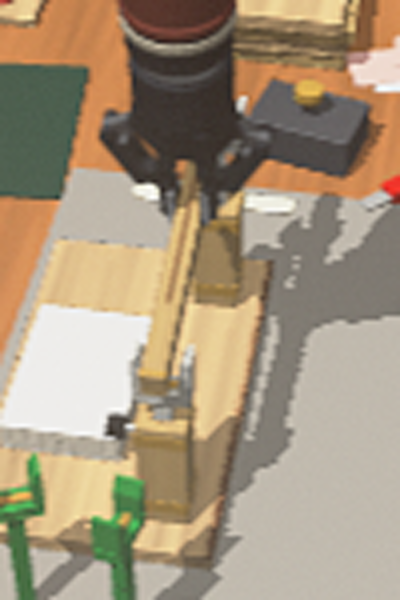

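Bar end at (158,375) is between the loose fork's prongs (133-192, 375). I'll lower on.

Call:
apply_moves([
  [[0.0006,0,0.004],[0,0,0],255],
  [[0.0006,0,0.004],[0,0,0],255],
  [[0.0006,0,0.004],[0,0,0],255],
  [[0.0003,0,0.002],[0,0,0],255],
  [[0,0,0],[0,0,0],255],
])

```text
t: 6.13
tool_pos: [627.5, -68.0, 200.6]
ee_rot: [2.124, 2.161, -0.161]
wrist_force: [-0.2, 0.1, -1.6]
gripper_width: 0.218
```

Call:
apply_moves([
  [[0.0001,0,0.001],[0,0,0],255],
  [[0.0002,0,0.001],[0,0,0],255],
  [[0.0001,0,0.001],[0,0,0],255],
  [[0.0002,0,0.001],[0,0,0],255],
  [[0,0,0],[0,0,0],255],
])

```text
t: 6.55
tool_pos: [627.5, -68.0, 196.5]
ee_rot: [2.124, 2.161, -0.161]
wrist_force: [0.0, 1.0, -1.2]
gripper_width: 0.214
```

Call:
apply_moves([
  [[0.0002,0,0.001],[0,0,0],255],
  [[0.0001,0,0.001],[0,0,0],255],
  [[0.0002,0,0.001],[0,0,0],255],
  [[0,0,0],[0,0,0],255],
  [[0,0,0],[0,0,0],255],
])

```text
t: 6.97
tool_pos: [627.5, -68.0, 193.5]
ee_rot: [2.124, 2.161, -0.161]
wrist_force: [-0.5, -0.6, -1.4]
gripper_width: 0.218
```

Call:
apply_moves([
  [[0.0002,0,0.001],[0,0,0],255],
  [[0.0001,0,0.001],[0,0,0],255],
  [[0,0,0],[0,0,0],255],
  [[0,0,0],[0,0,0],255],
  [[0,0,0],[0,0,0],255],
])

```text
t: 7.38
tool_pos: [627.6, -68.0, 191.6]
ee_rot: [2.124, 2.161, -0.161]
wrist_force: [-0.5, -0.5, -1.3]
gripper_width: 0.218
```

Call:
apply_moves([
  [[0.0001,0,0.0008],[0,0,0],255],
  [[0.0001,0,0.0007],[0,0,0],255],
  [[0,0,0],[0,0,0],255],
  [[0,0,0],[0,0,0],255],
  [[0,0,0],[0,0,0],255],
])

```text
t: 7.8
tool_pos: [627.9, -68.0, 190.6]
ee_rot: [2.123, 2.16, -0.16]
wrist_force: [-1.1, 0.9, 5.5]
gripper_width: 0.22
```

```bash
python3 - <<'E'
from h import *
s=robot.sense(); print(s['tool_pos'],s['wrist_force'],s['ft_torque'])
for n in('side','top'):
    p,d=grab(n); P=cloud(n,d); x,y,z=np.moveaxis(P,-1,0); ok=d>0
    ze=200-(y+65)*np.tan(np.radians(8.6)); sat=p.max(-1).astype(int)-p.min(-1)
    m=ok&(abs(x-625)<14)&(abs(z-ze)<16)&((y>-20)|(y<-110))&(y<120)&(y>-250)&(sat>40); q=P[m]
    print(n,len(q),'yext',np.percentile(q[:,1],[.5,99.5]).round(1))
    for lo in range(-250,120,30):
        e=q[(q[:,1]>lo)&(q[:,1]<lo+30)]
        if len(e)>8: print(' ',np.median(e[:,1]).round(),np.percentile(e[:,0],[5,50,95]).round(1),'top-line',(np.percentile(e[:,2]+(e[:,1]+65)*np.tan(np.radians(8.65)),[50,90])).round(1))
a,_=load('side'); save(a,'s5.png',(215,90,275,200),5.4)
E
```

```text
[627.85171887 -67.99867001 190.61894915] [-1.05307238  0.9025261   5.472698  ] [ 0.18000181  0.15924239 -0.10466615]
side 272 yext [-19.1 106.5]
  -15.0 [612.9 620.  631.6] top-line [205.  208.2]
  5.0 [612.8 621.6 631.1] top-line [205.2 207.6]
  36.0 [611.9 620.2 631.1] top-line [204.8 207.9]
  64.0 [612.  621.8 635.2] top-line [205.1 207.7]
  99.0 [612.4 622.1 630.5] top-line [204.7 207.9]
top 393 yext [-232.4   99. ]
  -227.0 [620.6 627.6 636.7] top-line [205.6 209.3]
  -205.0 [619.8 628.1 637. ] top-line [205.2 208.3]
  -173.0 [619.3 628.4 637.6] top-line [205.9 208.3]
  -147.0 [619.  626.5 638.2] top-line [205.4 209.2]
  65.0 [615.1 624.2 635.9] top-line [206.1 209.4]
  90.0 [614.8 623.1 633.4] top-line [205.9 209.3]
```

View pics/s5.png

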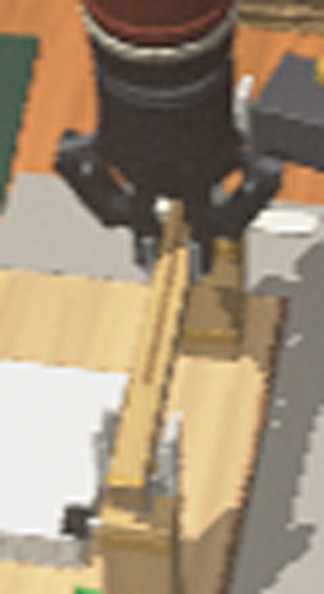

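Contact at about 7 N, roughly shared by both posts, and the bar centred within 1 mm of the frame's middle in each camera. I'll release it.

Call:
apply_moves([
  [[0,0,0],[0,0,0],190],
  [[0,0,0],[0,0,0],160],
  [[0,0,0],[0,0,0],120],
  [[0,0,0],[0,0,0],60],
  [[0,0,0],[0,0,0],0],
])

```text
t: 8.32
tool_pos: [627.5, -68.0, 189.9]
ee_rot: [2.124, 2.161, -0.161]
wrist_force: [-0.2, -0.4, -0.1]
gripper_width: 0.783
```

Call:
apply_moves([
  [[0,0,0],[0,0,0],0],
  [[0,0,0],[0,0,0],0],
  [[0,0,-0.01],[0,0,0],0],
  [[0,0,-0.025],[0,0,0],0],
  [[0,0,-0.025],[0,0,0],0],
])

```text
t: 8.73
tool_pos: [626.7, -58.8, 250.0]
ee_rot: [2.125, 2.162, -0.162]
wrist_force: [-0.0, -0.2, 0.4]
gripper_width: 0.996
```

Call:
apply_moves([
  [[0,0,-0.025],[0,1.73,0],0],
  [[0,0,-0.015],[0,1.73,0],0],
  [[0,0,0],[0,1.73,0],0],
  [[0,0,0],[0,1.73,0],0],
  [[0,0,0],[0,1.73,0],0],
])

```text
t: 9.15
tool_pos: [627.6, -53.2, 290.4]
ee_rot: [2.201, 2.241, 0.003]
wrist_force: [-0.5, -0.8, -0.1]
gripper_width: 1.003
```

```bash
cat > bar.py <<'E'
from h import *
def bar(slope,gap=(-20,-110),z0=200,show=True):
    for n in('side','top'):
        p,d=grab(n); P=cloud(n,d); x,y,z=np.moveaxis(P,-1,0); ok=d>0
        ze=z0-(y+65)*np.tan(np.radians(slope)); sat=p.max(-1).astype(int)-p.min(-1)
        m=ok&(abs(x-625)<14)&(abs(z-ze)<16)&((y>gap[0])|(y<gap[1]))&(y<125)&(y>-255)&(sat>40); q=P[m]
        print(n,len(q),'yext',np.percentile(q[:,1],[.5,99.5]).round(1))
        for lo in range(-250,120,30):
            e=q[(q[:,1]>lo)&(q[:,1]<lo+30)]
            if len(e)>8: print(' ',np.median(e[:,1]).round(),np.percentile(e[:,0],[5,50,95]).round(1),'top-line',(np.percentile(e[:,2]+(e[:,1]+65)*np.tan(np.radians(slope)),[50,90])).round(1))
E
python3 - <<'E'
from bar import *
plan((624,64,260),0.97,rows=8)
bar(8.65)
E
```

```text
pos [627.6 -53.2 290.4] turn [ 0.09 -0.06  0.05] rot/row [ 0.01 -0.01  0.01]
[0.0147, -0.0002, 0.0038] [0.01, -0.01, 0.01] 0
[0.0147, -0.0002, 0.0038] [0.01, -0.01, 0.01] 0
[0.0147, -0.0002, 0.0038] [0.01, -0.01, 0.01] 0
[0.0147, -0.0002, 0.0038] [0.01, -0.01, 0.01] 0
[0.0147, -0.0002, 0.0038] [0.01, -0.01, 0.01] 0
[0.0147, -0.0002, 0.0038] [0.01, -0.01, 0.01] 0
[0.0147, -0.0002, 0.0038] [0.01, -0.01, 0.01] 0
[0.0147, -0.0002, 0.0038] [0.01, -0.01, 0.01] 0
side 418 yext [-220.1  104.7]
  -201.0 [616.1 625.6 635.1] top-line [203.4 207.1]
  -175.0 [616.3 625.4 638.4] top-line [204.6 207. ]
  -146.0 [616.6 624.6 634.3] top-line [204.  206.8]
  -119.0 [615.9 624.3 632.1] top-line [205.  207.7]
  -15.0 [612.9 621.6 629.8] top-line [204.2 206.4]
  4.0 [612.8 621.8 630.8] top-line [204.7 207.5]
  34.0 [611.9 620.8 630.8] top-line [205.1 207.7]
  66.0 [611.6 621.8 635.1] top-line [205.3 208.2]
  100.0 [612.5 621.  630.7] top-line [205.  207.8]
top 308 yext [-232.    98.9]
  -226.0 [620.6 627.5 637.1] top-line [206.8 209.3]
  -214.0 [620.3 627.6 637. ] top-line [205.4 208.9]
  11.0 [616.1 625.9 635.1] top-line [206.5 210.1]
  35.0 [615.1 623.5 632.8] top-line [205.3 209.2]
  65.0 [614.6 624.2 638. ] top-line [206.4 209.3]
  90.0 [614.3 622.4 633.7] top-line [206.7 209.8]
```

Bar is resting stably, sloping about 8.5°, so the lift needed is about 39 mm. Next I'll go over the loose fork. In robot coordinates it should be at about x 624.8, y 63.5.

Call:
apply_moves([
  [[0.0147,0,0.0038],[0,0,0],0],
  [[0.0147,0,0.0038],[0,0,0],0],
  [[0.0147,0,0.0038],[0,0,0],0],
  [[0.0147,0,0.0038],[0,0,0],0],
  [[0.0147,0,0.0038],[0,0,0],0],
])

```text
t: 9.67
tool_pos: [625.7, 22.5, 269.6]
ee_rot: [-2.2, -2.242, 0.0]
wrist_force: [0.1, 0.0, 0.3]
gripper_width: 1.001
```

Call:
apply_moves([
  [[0.0147,0,0.0038],[0,0,0],0],
  [[0.0147,0,0.0038],[0,0,0],0],
  [[0.0136,-0.0005,0.0038],[0,0,0],0],
  [[0,0,0],[0,0,0],0],
  [[0,0,0],[0,0,0],0],
])

```text
t: 10.08
tool_pos: [624.6, 64.1, 258.3]
ee_rot: [-2.2, -2.242, 0.001]
wrist_force: [0.5, -0.1, 0.2]
gripper_width: 1.0
```

```bash
python3 - <<'E'
from h import *
plan((624.8,63.5,190),0.97,rows=5)
a,_=grab('side'); save(a,'s6.png',(195,90,295,220),4.6)
E
```

```text
pos [624.6  64.1 258.3] turn [-0.03  0.01  0.12] rot/row [-0.01  0.    0.02]
[-0.0001, 0.0, 0.0137] [-0.01, 0.0, 0.02] 0
[-0.0001, 0.0, 0.0137] [-0.01, 0.0, 0.02] 0
[-0.0001, 0.0, 0.0137] [-0.01, 0.0, 0.02] 0
[-0.0001, 0.0, 0.0137] [-0.01, 0.0, 0.02] 0
[-0.0001, 0.0, 0.0137] [-0.01, 0.0, 0.02] 0
```

View pics/s6.png

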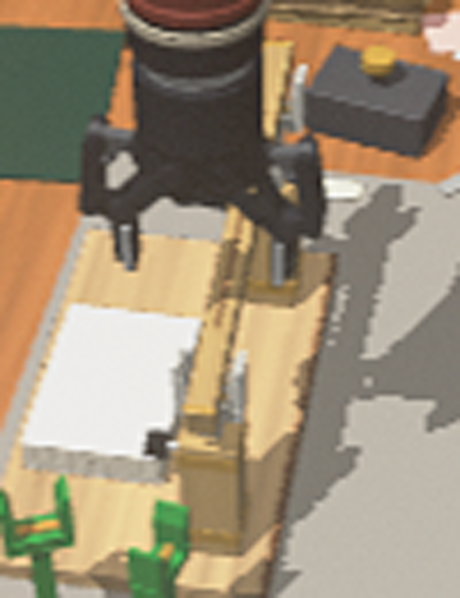

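Fingers at (125,265) and (283,280) stand astride the bar, with the fork prongs at (182,375) and (240,380). I'll check the alignment numerically.

```bash
python3 - <<'E'
from h import *
m=cams.camera_model('side'); f=192/np.tan(np.radians(m['vfov'])/2)
def proj(X):
    c=rot(m['orientation']).inv().apply(np.array(X,float)-m['xyz']); return c[:2]/c[2]*f+[m['cx'],m['cy']]
h=np.radians(.97); u=np.array([np.cos(h),np.sin(h),0])
for nm,c,w in(('fingers',np.array([624.7,64,271]),44),('prongs tips',np.array([624.7,64,194]),21)):
    for s in(1,-1): print(nm,((proj(c+s*w*u)-[195,90])*4.6).round(0))
p,d=load('side');P=cloud('side',d)
x,y,z=np.moveaxis(P,-1,0); q=P[(d>0)&(abs(x-622)<70)&(abs(y-66)<30)&(z>260)&(z<285)]
for s in(q[q[:,0]<615],q[q[:,0]>630]): print(len(s),np.percentile(s,[2,50,98],axis=0).round(1).tolist())
E
```

```text
fingers [131. 256.]
fingers [270. 271.]
prongs tips [172. 348.]
prongs tips [236. 355.]
16 [[567.2, 69.1, 273.3], [572.1, 73.2, 279.8], [578.1, 77.4, 284.8]]
22 [[662.9, 60.6, 272.9], [666.5, 74.2, 280.2], [676.2, 80.1, 284.5]]
```

Within about 1 mm in x. I'll shift 2 mm towards -y and descend.

Call:
apply_moves([
  [[-0.0005,0,0.0137],[0,0,0],0],
  [[-0.0005,0,0.0137],[0,0,0],0],
  [[-0.0005,0,0.0137],[0,0,0],0],
  [[-0.0005,0,0.0137],[0,0,0],0],
  [[0,0,0.0137],[0,0,0],0],
])

```text
t: 10.55
tool_pos: [625.1, 60.0, 189.8]
ee_rot: [2.203, 2.239, 0.0]
wrist_force: [0.3, -0.0, -0.8]
gripper_width: 1.0
```

Call:
apply_moves([
  [[0,0,0.01],[0,0,0],0],
  [[0,0,0.01],[0,0,0],0],
  [[0,0,0.009],[0,0,0],0],
  [[0,0,0.007],[0,0,0],0],
  [[0,0,0],[0,0,0],60],
])

```text
t: 10.97
tool_pos: [624.1, 60.9, 152.7]
ee_rot: [-2.201, -2.24, 0.002]
wrist_force: [0.3, 0.2, -0.3]
gripper_width: 0.883
```

Call:
apply_moves([
  [[0,0,0],[0,0,0],85],
  [[0,0,0],[0,0,0],95],
  [[0,0,0],[0,0,0],100],
  [[0,0,0],[0,0,0],105],
  [[0,0,0],[0,0,0],105],
])

```text
t: 11.38
tool_pos: [625.1, 61.1, 154.6]
ee_rot: [2.201, 2.24, 0.001]
wrist_force: [-0.4, 0.4, 0.4]
gripper_width: 0.586
```

Call:
apply_moves([
  [[0,0,0],[0,0,0],110],
  [[0,0,0],[0,0,0],110],
  [[0,0,0],[0,0,0],112],
  [[0,0,0],[0,0,0],112],
  [[0,0,0],[0,0,0],112],
])

```text
t: 11.8
tool_pos: [624.8, 61.1, 154.1]
ee_rot: [-2.202, -2.241, 0.0]
wrist_force: [-0.3, 0.9, -0.6]
gripper_width: 0.564
```

Call:
apply_moves([
  [[0,0,0],[0,0,0],114],
  [[0,0,0],[0,0,0],114],
  [[0,0,0],[0,0,0],115],
  [[0,0,0],[0,0,0],115],
  [[0,0,0],[0,0,0],115],
])

```text
t: 12.22
tool_pos: [624.8, 61.1, 154.1]
ee_rot: [-2.202, -2.241, 0.0]
wrist_force: [-0.3, 0.3, -0.7]
gripper_width: 0.549
```

Clearance is now under 1 mm in total with no side force. I'll close fully.

Call:
apply_moves([
  [[0,0,0],[0,0,0],118],
  [[0,0,0],[0,0,0],122],
  [[0,0,0],[0,0,0],130],
  [[0,0,0],[0,0,0],140],
  [[0,0,0],[0,0,0],140],
])

```text
t: 12.63
tool_pos: [624.9, 61.1, 154.3]
ee_rot: [2.202, 2.241, 0.0]
wrist_force: [-1.3, -0.9, 2.4]
gripper_width: 0.529
```

Call:
apply_moves([
  [[0,0,0],[0,0,0],255],
  [[0,0,0],[0,0,0],255],
  [[0,0,0],[0,0,0],255],
  [[0,0,0],[0,0,0],255],
  [[0,0,0],[0,0,0],255],
])

```text
t: 13.05
tool_pos: [624.9, 61.1, 154.3]
ee_rot: [2.202, 2.241, 0.0]
wrist_force: [-0.6, -0.4, 4.6]
gripper_width: 0.529
```

```bash
python3 - <<'E'
from h import *
s=robot.sense(); print(s['tool_pos'],s['ee_rot'],s['wrist_force'],s['ft_torque'],s['gripper_width'])
plan((624.8,61,164),0.97,rows=5)
E
```

```text
[624.8817967   61.05286891 154.27187147] [2.20183470e+00 2.24066256e+00 1.91521840e-04] [-0.6048091  -0.35995216  4.5533847 ] [-0.00660762  0.27200331 -0.01652383] 0.529339749835966
pos [624.9  61.1 154.3] turn [0.01 0.   0.03] rot/row [0.   0.   0.01]
[-0.0, -0.0, -0.0019] [0.0, 0.0, 0.01] 0
[-0.0, -0.0, -0.0019] [0.0, 0.0, 0.01] 0
[-0.0, -0.0, -0.0019] [0.0, 0.0, 0.01] 0
[-0.0, -0.0, -0.0019] [0.0, 0.0, 0.01] 0
[-0.0, -0.0, -0.0019] [0.0, 0.0, 0.01] 0
```

Gripped with negligible side force. I'll draw it up slowly: 10 mm, check, then continue.

Call:
apply_moves([
  [[0,0,-0.001],[0,0,0],255],
  [[0,0,-0.002],[0,0,0],255],
  [[0,0,-0.002],[0,0,0],255],
  [[0,0,-0.002],[0,0,0],255],
  [[0,0,-0.003],[0,0,0],255],
])

```text
t: 13.47
tool_pos: [624.5, 61.1, 163.8]
ee_rot: [-2.201, -2.24, 0.001]
wrist_force: [0.5, 1.4, -3.8]
gripper_width: 0.531
```

Call:
apply_moves([
  [[0,0,-0.003],[0,0,0],255],
  [[0,0,-0.003],[0,0,0],255],
  [[0,0,-0.003],[0,0,0],255],
  [[0,0,-0.003],[0,0,0],255],
  [[0,0,-0.003],[0,0,0],255],
])

```text
t: 13.88
tool_pos: [624.8, 61.1, 179.5]
ee_rot: [2.202, 2.241, 0.0]
wrist_force: [0.3, -0.1, -3.0]
gripper_width: 0.535
```

Call:
apply_moves([
  [[0,0,-0.003],[0,0,0],255],
  [[0,0,-0.003],[0,0,0],255],
  [[0,0,-0.002],[0,0,0],255],
  [[0,0,-0.001],[0,0,0],255],
  [[0,0,0],[0,0,0],255],
])

```text
t: 14.3
tool_pos: [625.0, 61.0, 188.4]
ee_rot: [2.202, 2.241, 0.0]
wrist_force: [0.1, 0.4, -4.0]
gripper_width: 0.531
```

```bash
python3 - <<'E'
from bar import *
s=robot.sense(); print(s['tool_pos'],s['ee_rot'],s['wrist_force'],s['ft_torque'],s['gripper_width'])
bar(0.5,gap=(500,10),z0=226)
save(load('side')[0],'s7.png',(195,90,295,220),4.6)
E
```

```text
[624.97349494  61.04047934 188.39479352] [2.20179466e+00 2.24050038e+00 4.31691216e-04] [ 0.08227251  0.41976625 -4.00044953] [ 0.09655299  0.0477801  -0.01950658] 0.530764007806629
side 68 yext [-236.2 -114.7]
  -226.0 [618.4 626.5 632.6] top-line [222.4 224.1]
  -206.0 [615.9 620.9 629.4] top-line [222.7 223.9]
  -177.0 [615.8 620.  624.1] top-line [222.2 224.2]
top 570 yext [-236.3  -14.7]
  -228.0 [620.7 628.4 637.7] top-line [224.5 227.6]
  -205.0 [619.7 628.6 637.4] top-line [224.6 227.5]
  -175.0 [619.2 628.2 637.5] top-line [224.6 226.9]
  -146.0 [618.7 628.  637.2] top-line [223.6 225.9]
  -115.0 [618.1 627.2 636.5] top-line [223.4 226.7]
  -85.0 [617.5 627.1 636.6] top-line [223.1 226.2]
  -55.0 [617.1 625.6 636.3] top-line [223.1 225.5]
  -27.0 [616.6 626.7 636.4] top-line [222.8 225.3]
```

View pics/s7.png

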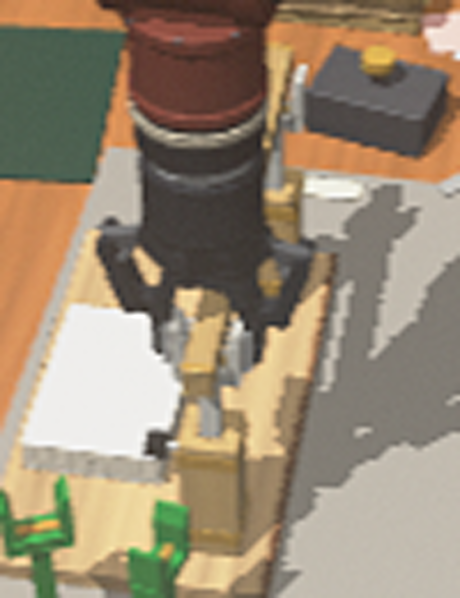

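The post is rising with the rod visible at (207,415), the bar rides in the fork, and forces are about 4 N (weight only). The remaining slope is about 1.1°, so I'll lift 5 mm more and then fit the slope, referenced to the table plane.

Call:
apply_moves([
  [[0,0,-0.001],[0,0,0],255],
  [[0,0,-0.0015],[0,0,0],255],
  [[0,0,-0.0015],[0,0,0],255],
  [[0,0,-0.001],[0,0,0],255],
  [[0,0,0],[0,0,0],255],
])

```text
t: 14.82
tool_pos: [625.0, 61.1, 193.4]
ee_rot: [2.202, 2.241, 0.0]
wrist_force: [0.2, 0.6, -2.8]
gripper_width: 0.527
```

```bash
cat > lev.py <<'E'
from h import *
s=robot.sense(); print(s['tool_pos'],s['wrist_force'],s['gripper_width'])
for n in('top','side'):
  for k in range(3 if n=='top' else 1):
    p,d=grab(n); P=cloud(n,d); x,y,z=np.moveaxis(P,-1,0); ok=d>0; sat=p.max(-1).astype(int)-p.min(-1)
    xc=(625.5 if n=='top' else 622)-(y+65)*.017
    m=ok&(abs(x-xc)<7)&(abs(z-227)<9)&(sat>40)&(y<125)&(y>-240); q=P[m]
    for _ in range(3):
        c=np.polyfit(q[:,1],q[:,2],1); r=q[:,2]-np.polyval(c,q[:,1]); q=q[abs(r)<2.5*r.std()]
    t=P[ok&(abs(x-480)<60)&(abs(y+65)<170)&(abs(z)<6)]; A=np.c_[t[:,:2],np.ones(len(t))]; tc=np.linalg.lstsq(A,t[:,2],rcond=None)[0]
    print(n,len(q),'y',q[:,1].min().round(),q[:,1].max().round(),'bar slope mm/260',(c[0]*260).round(2),'table slope/260',(tc[1]*260).round(2))
E
python3 lev.py
```

```text
[624.99185337  61.06960315 193.43738153] [ 0.24984219  0.62501243 -2.80208594] 0.5274732779695865
top 348 y -237.0 -14.0 bar slope mm/260 0.69 table slope/260 0.38
top 342 y -237.0 -14.0 bar slope mm/260 -0.27 table slope/260 0.9
top 350 y -237.0 -14.0 bar slope mm/260 -0.47 table slope/260 -0.71
side 129 y -232.0 106.0 bar slope mm/260 0.13 table slope/260 0.24
```

Level within about 0.5 mm over 260 mm in both cameras. The bar is still centred (-y end at -237, so centre about -67 against the frame's -67.4). Handing in.

```bash
python3 -c "
from station import robot
print(robot.finish_job())"
```

```text
the job is handed in; nothing more can be done
None
```

The crossbar lies level across both forks, and the arm is still holding the loose post up by its fork so you can tighten the thumbscrew. I laid the bar in the forks, let go of it while it sloped about 8.5°, gripped the loose (+y) post's fork astride the bar, and drew it straight up about 39 mm.

**Last checks**
- **Level:** four slope readings gave −0.5 to +0.7 mm over 260 mm, with the table plane itself reading −0.7 to +0.9 mm, so the bar is level to within measuring noise.
- **Centred:** the bar's centre is within about 1 mm of the frame's middle, judged from its visible −y end.
- **Forces:** side force at the wrist was under 1 N at the last reading. The load was about 3–4 N, just the weight. The job took about 15 s of the 48 s.
- **Other things on the bench:** I did not go near the green look-alikes or anything else.

**Disagreement:** the two cameras differed by about 4 mm in absolute position. I aligned the bar and forks within each camera and checked against the gripper and contact forces instead.

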